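# Run the loose nozzles into the dipped corner of the parts tray and hold it

### The job

Three gas nozzles lie loose in the steel parts tray. Lift the tray by its bar handle a few centimetres clear of the bench and tip it so that its dipped corner is plainly lower than the three other corners and all three nozzles slide together into that corner, ready to be picked out over the low rim; keep every nozzle in the tray and leave the other things on the bench alone. Finish holding the tray still in the air, tilted like that: do not put it down or let go.

Things in the scene. Friction and masses are not known exactly. Their poses are not given: they have to be found in the camera images.
- tray_handle (a point): centre of the parts tray's fixed bar handle, the place to grip: a dark steel bar along the tray's x, 184 mm long, 14 mm wide (along y), 16 mm high, on a flat strap at each end; 116 mm above the tray's underside, over its middle, 60 mm above the wall tops. Axes are the tray's: x along the bar, z up out of the tray; dipped corner at +x, +y. Yaw varies widely
- tray_floor (a point): centre of the tray's inner floor, 3 mm above its underside, 113 mm straight below the handle point; axes as the tray's. The tray is an open box of bare sheet steel, 180 mm (x) by 140 mm (y), walls 3 mm thick and 56 mm high, 0.3 to 0.6 kg without the nozzles
- dipped_corner (a point): inside bottom corner of the tray at its dipped corner, the one corner where both walls step down from 56 to 32 mm over the last 55 mm. 87 mm along +x and 67 mm along +y from the floor's centre; axes as the tray's
- dipped_corner_foot (a point): outside bottom corner of the tray at the dipped corner (+90 mm in x, +70 mm in y, 116 mm below the handle point): the lowest point when the tray is tipped towards that corner. Tipping leans the gripper and wrist away from this corner; a welding curtain hangs across the back, 0.8 m ahead of the robot's base
- nozzle_1_mid (a point): centre of gas nozzle 1, a smooth copper-coloured tube stepped to a narrower end, 22 diameter by 34 mm, lying loose on the tray's floor. Starts to slide when the floor slopes about 7 to 11 degrees; also rolls
- nozzle_2_mid (a point): centre of gas nozzle 2, a smooth copper-coloured tube stepped to a narrower end, 18 diameter by 30 mm, lying loose on the tray's floor. Starts to slide when the floor slopes about 7 to 11 degrees; also rolls
- nozzle_3_mid (a point): centre of gas nozzle 3, a smooth copper-coloured tube stepped to a narrower end, 20 diameter by 36 mm, lying loose on the tray's floor. Starts to slide when the floor slopes about 7 to 11 degrees; also rolls
- pipe_coupon: bystander: grey pipe offcut standing on end, 42 diameter by 50 mm, origin at the centre of its underside; stuck fast; leave alone
- dip_tin: bystander: round lidded tin, 70 diameter by 40 mm, origin at the centre of its underside; leave alone

How it is judged:
By the outcome, as a careful person would: the job done as asked, in the order asked, and still so for the second after the job is handed in, while the arm keeps its last pose, push and grip.
It also fails if it takes over 32 s, if anything falls off the work surface, if the arm or the gripper's body presses on something with over 40 N, if the wrist force passes 120 N, or if a joint passes its speed limit or range.

### The arm

A 6-joint arm with a two-finger parallel gripper is mounted at the origin on a cart in front of the work surface, level with it; the furniture and walls round the work are solid. World frame = base frame: x ahead of the robot, y to its left, z up, the work surface at z = 0. Lengths are in m, angles in rad, forces in N, time in s.
With the tool pointing down it reaches from about 0.325 to 0.875 m from the base axis. Payload 4.4 kg.
Tool frame: the origin (TCP) lies at the very end of the fingers, on their centre line; the grasp point (between the pads) lies 19 mm behind it (arm.pinch_z is the z of the grasp point in the tool frame, in m); z points along the fingers, y is the line along which they close (so a half turn about z gives the same grasp; the last joint's range is limited). The gripper opens to 85 mm and grips with 20 to 120 N. Pads are 22 mm wide; open, the fingers measure 114 mm over their backs; the gripper's body (76 mm by 85 mm) begins 54 mm behind the grasp point. The pads swing forward as they close: fully open they stand 13 mm farther back than shut.
Start: joints at [1.044, 0.207, 1.542, -0, 1.393, -0.15], TCP at [0.211, 0.535, 0.231] pointing down, gripper open.
Joint ranges: [-2.73, 2.73], [-0.86, 2.22], [0.23, 2.46], [-1.11, 4.25], [0.08, 2.63], [-2.82, 2.82]. Speed limits (rad/s): [2.79, 2.79, 3.14, 3.14, 3.14, 3.14].

### API

Orientations are given as a 3x3 rotation matrix whose columns are the frame's x, y, z axes.
In Python, from cell import sense, viewer, hand_in, arm gives the robot as it stands.
- The arm moves only by the tool carry_out, never from a script. Its argument "motion" is text: rows parted by semicolons, each of 5 numbers parted by spaces: the shift along the tool's x, y, z scaled (see below), then the turn about the tool's z scaled (see below), then the closure, from -1 (fully open) to 1 (shut). In form: x y z spin grip; .... A call has 1 to 10 rows; each row is the pose to reach, as a shift and turn from the pose commanded when the call began, along the tool's axes at that moment; what a row does not reach only later rows make up. The controller multiplies each number of a shift by 0.1 m and each number of a turn by 45 degrees. A row lasts 1/12 s, in which the tool goes at most 41.7 mm and 7.16 degrees, less where a joint would pass 70% of its speed; a pose out of reach is approached as far as the arm can. A call with a number of a shift or a turn outside -1 to 1 is refused whole. A call with a gripper value outside its range is refused whole. The fingers move at their own pace and stop on an object; "newtons" is the grip in N (left out, the last holds). Time passes only in rows, so rows that repeat a pose let the fingers close. It gives the time, the measured TCP pose, the force, the opening and the grip force at its end, in the units of the state.
- sense(): the state, without advancing time (a new reading comes with each control period).
- viewer.capture(name): name is "side" or "top" or "wrist"; returns (picture, depth): 384x512x3 uint8, red, green, blue; 384x512 float32, m along the optical axis (not along the pixel's ray), 0 where there is no reading.
- viewer.camera_model(name): a dict with "K" (3x3 intrinsics, pixels), "dist_coeffs" ([k1, k2, p1, p2, k3] as OpenCV has them; the pictures are not rectified), "cam_to_world" (4x4, takes a point from camera to world coordinates); the wrist camera has in their place "T_tool_cam" (4x4, takes a point from camera to tool coordinates, whose origin is the TCP and whose axes are the flange's). Camera axes: x right, y down, z forward; pixel columns grow to the right and rows downward; lengths in m; the calibration is good to about 2 mm. A picture is of the moment at which its call begins: read the wrist's pose just before it. camera_model takes no time and is no camera call.
- hand_in(): hands the job in; it is judged then, once.
The state is a dict: "clock": time; "joint_positions": joint angles; "dq": joint speeds; "tau": joint torques, N m; "position": TCP position; "ee_rot": TCP orientation; "ft_force": force on the tool from outside, world axes, zero at the start; "ft_torque": the same for the moment, N m; "gripper_width": finger opening in m; "grip_force": force on a finger pad.
Only numpy, scipy, OpenCV 4.12 (cv2) and the standard library are available. Lean on these libraries where they do the work, as an engineer would, in place of code of your own. Each camera call takes 0.05 s, during which the arm holds its last target. There are 200 camera calls.

## Working session

There is one attempt and no reset: what is moved stays moved. The work goes in short steps, Python scripts to look and compute and a tool call to move; the robot and the scene stay as the last step left them, time stands still between calls to the robot, and variables do not carry over. Pictures are saved under pics/ and viewed, at most 10 in all, crops included, and the job is handed in when it is done.

Besides the shell and the picture viewer there is one more tool, called after "Emit:" as name(argument=value, ...), one argument or row to a line, values as JSON. carry_out: Moves the arm, as the interface text tells. Shifts and turns lie within -1 to 1; 1 stands for 0.1 m of shift or 45 degrees of turn. Its arguments: {"type":"object","properties":{"motion":{"type":"string"},"newtons":{"type":"number"}},"required":["motion"]}

View pics/a.png

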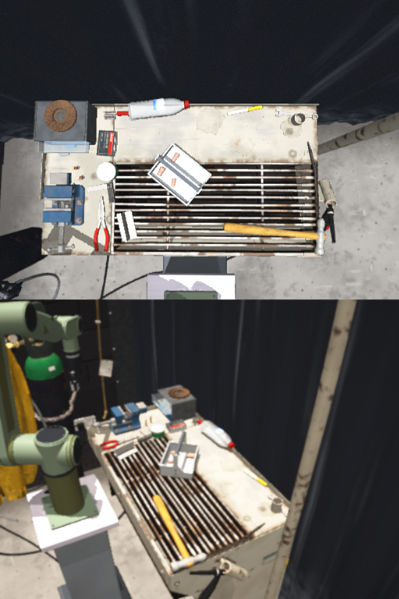

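```bash
python3 - <<'E'
from h import *
p=cv2.imread("pics/top0.png"); c=p[170:280,160:290]; cv2.imwrite("pics/b.png",cv2.resize(c,None,fx=6,fy=5.4,interpolation=cv2.INTER_CUBIC)[:600,:])
m=viewer.camera_model("top"); print(np.round(m["cam_to_world"],3), np.round(m["K"],1))
E
```

```text
[[ 3.000e-03 -9.950e-01  9.600e-02  4.980e-01]
 [-1.000e+00 -1.000e-03  1.700e-02 -3.900e-02]
 [-1.700e-02 -9.600e-02 -9.950e-01  1.257e+00]
 [ 0.000e+00  0.000e+00  0.000e+00  1.000e+00]] [[430.5   0.  250.4]
 [  0.  430.5 186.8]
 [  0.    0.    1. ]]
```

View pics/b.png

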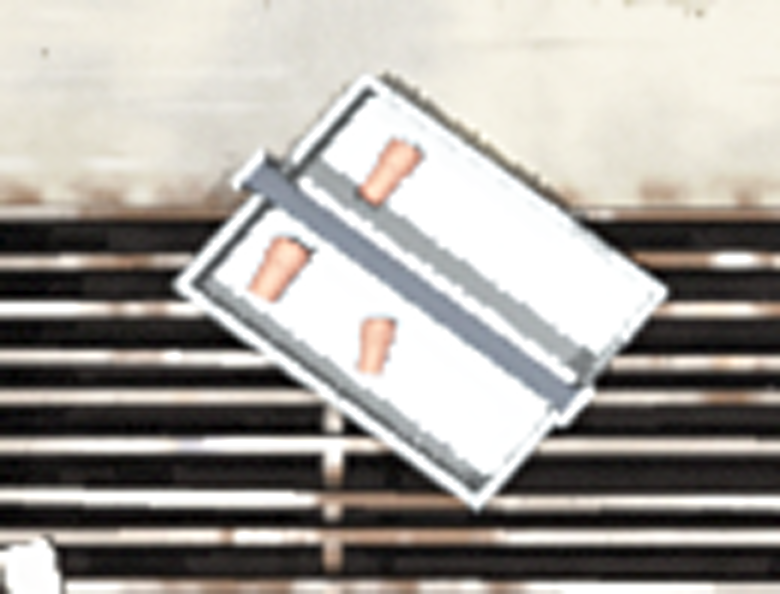

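```bash
python3 - <<'E'
from h import *
d=np.load("pics/top0.npy")
m=viewer.camera_model("top"); K=np.array(m["K"]);D=np.array(m["dist_coeffs"]);T=np.array(m["cam_to_world"])
vs,us=np.mgrid[165:285,155:295]; uv=np.stack([us,vs],-1).reshape(-1,1,2).astype(float)
n=cv2.undistortPoints(uv,K,D)[:,0]; z=d[165:285,155:295].ravel()
X=(np.c_[n*z[:,None],z,np.ones(len(z))]@T.T)[:,:3]; X=X[(z>0)]
np.save("pics/X.npy",X)
bar=X[(X[:,2]>.105)&(X[:,2]<.13)]; r=cv2.minAreaRect(bar[:,:2].astype(np.float32)*1000); print("bar",len(bar),r,bar[:,2].mean())
c=np.array(r[0])/1000; bx=cv2.boxPoints(r)/1000
e=[bx[1]-bx[0],bx[2]-bx[1]]; a=max(e,key=np.linalg.norm); a/=np.linalg.norm(a); b=np.array([-a[1],a[0]])
print(c,a,np.degrees(np.arctan2(a[1],a[0])))
L=np.c_[(X[:,:2]-c)@a,(X[:,:2]-c)@b,X[:,2]]
for sx in(1,-1):
  for sy in(1,-1):
    for nm,q in(("corner",(abs(L[:,0]*sx-80)<0),),): pass
    w=L[(L[:,0]*sx>.040)&(L[:,1]*sy>.030)&(L[:,0]*sx<.096)&(L[:,1]*sy<.076)]
    w=w[(w[:,0]*sx>.083)|(w[:,1]*sy>.063)]; print(sx,sy,len(w),np.round(np.sort(w[:,2])[-40::5],3),np.histogram(w[:,2],[0,.01,.02,.028,.036,.045,.052,.065])[0])
E
```

```text
bar 400 ((514.2630615234375, 39.1322021484375), (187.9771270751953, 20.898944854736328), 51.66532516479492) 0.12421665757085147
[0.51426306 0.0391322 ] [0.6202538 0.7844012] 51.66533
1 1 141 [0.058 0.058 0.059 0.059 0.06  0.061 0.062 0.063] [34 12  8 10  8  0 61]
1 -1 139 [0.058 0.059 0.059 0.059 0.06  0.06  0.061 0.063] [49  4  5  3  7  1 60]
-1 1 130 [0.058 0.058 0.059 0.06  0.06  0.061 0.062 0.063] [41  5  5  3  4  0 64]
-1 -1 103 [0.036 0.037 0.037 0.038 0.038 0.04  0.044 0.048] [32  0  0 25 29  7  1]
```

Emit:
carry_out(
  motion="0 -0.4 -0.3 0 -1;0 -0.8 -0.6 0 -1;0 -1 -0.9 0 -1;0 -1 -0.9 0 -1",
)

```text
clock: 0.43
position: [0.174, 0.4409, 0.3256]
ee_rot: [[-0.93, 0.367, 0.003], [0.367, 0.93, 0.004], [-0.001, 0.005, -1.0]]
ft_force: [0.6, 1.0, 0.1]
gripper_width: 0.0858
grip_force: 0.0
```

Emit:
carry_out(
  motion="0 -0.4 0 0 -1;0 -0.8 0 0 -1;0 -1 0 0 -1;0 -1 0 0 -1",
)

```text
clock: 0.77
position: [0.1362, 0.3462, 0.3207]
ee_rot: [[-0.93, 0.367, -0.0], [0.367, 0.93, -0.001], [-0.0, -0.001, -1.0]]
ft_force: [-0.9, 0.2, -0.1]
gripper_width: 0.0856
grip_force: 0.0
```

Emit:
carry_out(
  motion="0 -0.4 0 0 -1;0 -0.8 0 0 -1;0 -1 0 0 -1;0 -1 0 0 -1",
)

```text
clock: 1.1
position: [0.1002, 0.2542, 0.321]
ee_rot: [[-0.93, 0.368, 0.001], [0.368, 0.93, 0.0], [-0.0, 0.0, -1.0]]
ft_force: [-0.1, 0.9, 0.3]
gripper_width: 0.085
grip_force: 0.0
```

```bash
python3 -c "
from h import *
s=sense(); print(s['clock'],s['joint_positions'].round(3),s['position'].round(3)); print(s['ee_rot'].round(3))"
```

```text
1.1 [ 0.875 -0.578  2.015 -0.     1.703 -0.319] [0.1   0.254 0.321]
[[-0.93   0.368  0.001]
 [ 0.368  0.93   0.   ]
 [-0.     0.    -1.   ]]
```

Emit:
carry_out(
  motion="0 -0.4 0 0 -1;0 -0.8 0 0 -1;0 -1 0 0 -1;0 -1 0 0 -1;0 -1 0 0 -1",
)

```text
clock: 1.52
position: [0.0672, 0.169, 0.322]
ee_rot: [[-0.93, 0.368, -0.001], [0.368, 0.93, -0.003], [-0.0, -0.003, -1.0]]
ft_force: [-0.6, 0.5, 0.7]
gripper_width: 0.0855
grip_force: 0.0
```

```bash
python3 -c "
from h import *
s=sense(); print(s['clock'],s['joint_positions'].round(3),s['position'].round(3)); print(s['ee_rot'].round(3))"
```

```text
1.5167 [ 7.020e-01 -8.570e-01  2.128e+00 -2.000e-03  1.873e+00 -4.920e-01] [0.067 0.169 0.322]
[[-0.93   0.368 -0.001]
 [ 0.368  0.93  -0.003]
 [-0.    -0.003 -1.   ]]
```

Emit:
carry_out(
  motion="0 -0.4 0 0 -1;0 -0.8 0 0 -1;0 -1 0 0 -1;0 -1 0 0 -1",
)

```text
clock: 1.85
position: [0.0623, 0.1578, 0.3321]
ee_rot: [[-0.931, 0.366, -0.014], [0.366, 0.93, -0.035], [-0.0, -0.038, -0.999]]
ft_force: [-0.2, -0.0, 1.0]
gripper_width: 0.0854
grip_force: 0.0
```

```bash
python3 -c "
from h import *
s=sense(); print(s['clock'],s['joint_positions'].round(3),s['position'].round(3)); print(s['ee_rot'].round(3))"
```

```text
1.85 [ 0.701 -0.857  2.109 -0.019  1.923 -0.502] [0.062 0.158 0.332]
[[-0.931  0.366 -0.014]
 [ 0.366  0.93  -0.035]
 [-0.    -0.038 -0.999]]
```

Emit:
carry_out(
  motion="0 0.4 0 0 -1;0 0.8 0 0 -1;0 1 0 0 -1;0 1 0 0 -1",
)

```text
clock: 2.18
position: [0.0994, 0.2527, 0.3271]
ee_rot: [[-0.931, 0.364, -0.015], [0.365, 0.93, -0.037], [0.001, -0.04, -0.999]]
ft_force: [-0.6, 0.1, 0.0]
gripper_width: 0.0853
grip_force: 0.0
```

```bash
python3 -c "
from h import *
s=sense(); print(s['clock'],s['joint_positions'].round(3),s['position'].round(3)); print(s['ee_rot'].round(4))"
```

```text
2.1833 [ 0.887 -0.548  1.988 -0.011  1.739 -0.313] [0.099 0.253 0.327]
[[-0.9311  0.3643 -0.0155]
 [ 0.3646  0.9304 -0.0367]
 [ 0.001  -0.0398 -0.9992]]
```

```bash
python3 - <<'E'
from h import *
pts=[]
for n in("top","side"):
    d=np.load(f"pics/{n}0.npy"); m=viewer.camera_model(n)
    vs,us=np.mgrid[0:384:2,0:512:2]; z=d[::2,::2].ravel()
    nn=cv2.undistortPoints(np.stack([us,vs],-1).reshape(-1,1,2).astype(float),np.array(m["K"]),np.array(m["dist_coeffs"]))[:,0]
    X=(np.c_[nn*z[:,None],z,np.ones(len(z))]@np.array(m["cam_to_world"]).T)[z>0,:3]; pts.append(X)
X=np.vstack(pts)
print(np.round(viewer.camera_model("side")["cam_to_world"],2)[:,3])
for lo,hi in((.03,.25),(.25,.9)):
    q=X[(X[:,2]>lo)&(X[:,2]<hi)]
    H,_,_=np.histogram2d(q[:,0],q[:,1],[np.arange(-.2,1.11,.1),np.arange(-1,1.11,.1)])
    print(lo,hi,"rows x from 1.0 down, cols y from +.9 to -1")
    for i in range(12,-1,-1): print("%5.1f"%(-.2+.1*i),"".join("#" if c>8 else("+" if c>1 else ".") for c in H[i][::-1]))
E
```

```text
[-0.08 -1.18  1.08  1.  ]
0.03 0.25 rows x from 1.0 down, cols y from +.9 to -1
  1.0 .....................
  0.9 .....................
  0.8 ...+#################
  0.7 ###########...##.....
  0.6 .....###+.#...++#....
  0.5 .....#######.........
  0.4 .....+##+###.........
  0.3 .....+#.#...##.#.....
  0.2 .#+...#.#......#.....
  0.1 .+#...+..............
  0.0 .##........#.........
 -0.1 ....##.....#.........
 -0.2 ..........#..........
0.25 0.9 rows x from 1.0 down, cols y from +.9 to -1
  1.0 .....................
  0.9 .....................
  0.8 ....###############+.
  0.7 #####+...............
  0.6 ................#....
  0.5 .....................
  0.4 .....................
  0.3 .....................
  0.2 .....##..............
  0.1 .##..####............
  0.0 +##....+####.........
 -0.1 .+#.##...###.........
 -0.2 .........###.........
```

```bash
cat >> h.py <<'E'
from scipy.spatial.transform import Rotation as Ro
def plan(target,toolyaw=None,n=1,s=None):
    s=s or sense(); R=np.array(s["ee_rot"]); p=np.array(s["position"]); t=np.array(target)
    sp=0
    if toolyaw is not None: sp=-(toolyaw-np.degrees(np.arctan2(R[1,1],R[0,1]))+180)%360-180
    if toolyaw is not None: sp=-(((toolyaw-np.degrees(np.arctan2(R[1,1],R[0,1])))+180)%360-180)
    for k in range(n):
        q=p+(t-p)/(n-k); print(np.round(R.T@(q-p)/.1,3), "spin",round(sp/n/45,3), "->",q.round(3))
        R=R@Ro.from_euler('z',sp/n,degrees=True).as_matrix(); p=q
E
python3 - <<'E'
from h import *
plan([.514,.039,.25],-38.3,5)
E
```

```text
[-0.928 -0.089  0.157] spin 0.475 -> [0.182 0.21  0.312]
[-0.897  0.255  0.157] spin 0.475 -> [0.265 0.167 0.296]
[-0.742  0.565  0.157] spin 0.475 -> [0.348 0.124 0.281]
[-0.485  0.796  0.157] spin 0.475 -> [0.431 0.082 0.265]
[-0.161  0.918  0.157] spin 0.475 -> [0.514 0.039 0.25 ]
```

Emit:
carry_out(
  motion="-0.3 -0.03 0.05 0.16 -1;-0.6 -0.06 0.1 0.32 -1;-0.928 -0.089 0.157 0.475 -1;-0.928 -0.089 0.157 0.475 -1",
)

```text
clock: 2.52
position: [0.1848, 0.2045, 0.3113]
ee_rot: [[-0.724, 0.69, -0.014], [0.689, 0.723, -0.039], [-0.017, -0.038, -0.999]]
ft_force: [-0.4, 0.8, -0.4]
gripper_width: 0.0853
grip_force: 0.0
```

Emit:
carry_out(
  motion="-0.3 0.09 0.05 0.16 -1;-0.6 0.17 0.1 0.32 -1;-0.897 0.255 0.157 0.475 -1;-0.897 0.255 0.157 0.475 -1",
)

```text
clock: 2.85
position: [0.2668, 0.1622, 0.2961]
ee_rot: [[-0.427, 0.904, -0.015], [0.904, 0.426, -0.038], [-0.028, -0.029, -0.999]]
ft_force: [-1.4, 0.1, -0.1]
gripper_width: 0.0851
grip_force: 0.0
```

Emit:
carry_out(
  motion="-0.25 0.19 0.05 0.16 -1;-0.5 0.38 0.1 0.32 -1;-0.742 0.565 0.157 0.475 -1;-0.742 0.565 0.157 0.475 -1",
)

```text
clock: 3.18
position: [0.3495, 0.1198, 0.2808]
ee_rot: [[-0.071, 0.997, -0.015], [0.997, 0.07, -0.038], [-0.037, -0.017, -0.999]]
ft_force: [-0.5, -0.7, -0.1]
gripper_width: 0.0854
grip_force: 0.0
```

Emit:
carry_out(
  motion="-0.16 0.27 0.05 0.16 -1;-0.32 0.54 0.1 0.32 -1;-0.485 0.796 0.157 0.475 -1;-0.485 0.796 0.157 0.475 -1",
)

```text
clock: 3.52
position: [0.4323, 0.0772, 0.2654]
ee_rot: [[0.296, 0.955, -0.015], [0.954, -0.296, -0.037], [-0.04, -0.003, -0.999]]
ft_force: [-0.7, -0.2, 0.3]
gripper_width: 0.0856
grip_force: 0.0
```

Emit:
carry_out(
  motion="-0.05 0.3 0.05 0.16 -1;-0.1 0.6 0.1 0.32 -1;-0.161 0.918 0.157 0.475 -1;-0.161 0.918 0.157 0.475 -1;-0.161 0.918 0.157 0.475 -1",
)

```text
clock: 3.93
position: [0.5124, 0.0363, 0.2503]
ee_rot: [[0.619, 0.785, -0.017], [0.785, -0.619, -0.036], [-0.039, 0.009, -0.999]]
ft_force: [-0.6, -0.2, -0.7]
gripper_width: 0.0852
grip_force: 0.0
```

```bash
python3 - <<'E'
from h import *
s,p,d=snap("wrist","w0"); print(s['clock'],s['position'].round(4),s['joint_positions'].round(2)); print(s['ee_rot'].round(3))
m=viewer.camera_model("wrist"); K=np.array(m["K"]);D=np.array(m["dist_coeffs"])
W=np.eye(4); W[:3,:3]=s["ee_rot"]; W[:3,3]=s["position"]; T=W@np.array(m["T_tool_cam"])
vs,us=np.mgrid[0:384,0:512]; n=cv2.undistortPoints(np.stack([us,vs],-1).reshape(-1,1,2).astype(float),K,D)[:,0]; z=d.ravel()
X=(np.c_[n*z[:,None],z,np.ones(len(z))]@T.T)[:,:3]
k=(z>0)&(X[:,2]>.112)&(X[:,2]<.135)&(np.hypot(X[:,0]-.514,X[:,1]-.039)<.12)
r=cv2.minAreaRect(X[k,:2].astype(np.float32)*1000); print(k.sum(),r,X[k,2].mean()); print(cv2.boxPoints(r))
plan([.514,.039,.097],-38.3,2)
cv2.imwrite("pics/w0b.png",p[:,:,::-1])
E
```

```text
3.9333 [0.5124 0.0363 0.2503] [-0.07  0.07  1.65 -0.04  1.43  0.6 ]
[[ 0.619  0.785 -0.017]
 [ 0.785 -0.619 -0.036]
 [-0.039  0.009 -0.999]]
3694 ((512.234375, 41.06548309326172), (187.96697998046875, 21.220726013183594), 51.56114959716797) 0.12382599028011972
[[445.49603  -25.952923]
 [462.1176   -39.145405]
 [578.9727   108.08389 ]
 [562.35114  121.27637 ]]
[ 0.045 -0.006  0.767] spin 0.001 -> [0.513 0.038 0.174]
[ 0.045 -0.006  0.767] spin 0.001 -> [0.514 0.039 0.097]
```

View pics/w0.png

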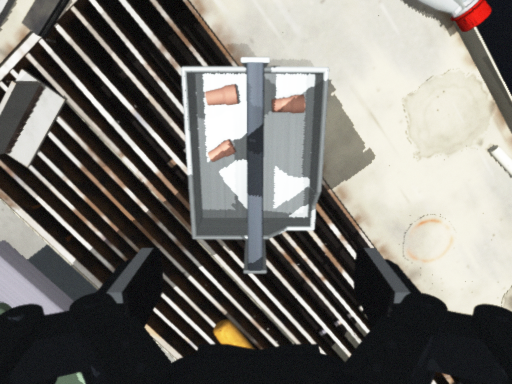

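Emit:
carry_out(
  motion="0.03 0 0.3 0 -1;0.05 -0.01 0.6 0 -1;0.05 -0.01 0.9 0 -1;0.05 -0.01 0.9 0 -1",
)

```text
clock: 4.32
position: [0.5075, 0.0386, 0.1554]
ee_rot: [[0.618, 0.786, -0.027], [0.785, -0.618, -0.035], [-0.044, 0.001, -0.999]]
ft_force: [-1.9, -0.1, -1.0]
gripper_width: 0.0852
grip_force: 0.0
```

```bash
python3 -c "
from h import *
plan([.513,.040,.097],-38.4)"
```

```text
[0.071 0.034 0.581] spin 0.004 -> [0.513 0.04  0.097]
```

Emit:
carry_out(
  motion="0.05 0.03 0.25 0 -1;0.07 0.03 0.45 0 -1;0.07 0.03 0.58 0 -1;0.07 0.03 0.58 0 -1",
)

```text
clock: 4.65
position: [0.5174, 0.0394, 0.1016]
ee_rot: [[0.619, 0.785, -0.019], [0.784, -0.619, -0.036], [-0.04, 0.008, -0.999]]
ft_force: [-1.8, 0.5, 0.0]
gripper_width: 0.0851
grip_force: 0.0
```

```bash
python3 -c "
from h import *
s=sense();print(s['joint_positions'].round(3)); plan([.513,.040,.097],-38.4)"
```

```text
[-0.068  0.25   1.78  -0.041  1.127  0.618]
[-0.02  -0.038  0.047] spin 0.003 -> [0.513 0.04  0.097]
```

Emit:
carry_out(
  motion="-0.02 -0.035 0.045 0 -1;-0.02 -0.035 0.045 0 -1;-0.02 -0.035 0.045 0 0.3;-0.02 -0.035 0.045 0 1;-0.02 -0.035 0.045 0 1;-0.02 -0.035 0.045 0 1;-0.02 -0.035 0.045 0 1;-0.02 -0.035 0.045 0 1;-0.02 -0.035 0.045 0 1;-0.02 -0.035 0.045 0 1",
  newtons=100,
)

```text
clock: 5.48
position: [0.5156, 0.0388, 0.0984]
ee_rot: [[0.621, 0.784, -0.015], [0.783, -0.621, -0.036], [-0.038, 0.011, -0.999]]
ft_force: [-2.2, 1.3, 4.7]
gripper_width: 0.0124
grip_force: 98.3
```

Emit:
carry_out(
  motion="0 0 -0.1 0 1;0 0 -0.25 0 1;0 0 -0.45 0 1;0 0 -0.65 0 1;0 0 -0.85 0 1;0 0 -1 0 1;0 0 -1 0 1",
)

```text
clock: 6.07
position: [0.519, 0.0423, 0.2007]
ee_rot: [[0.621, 0.784, -0.009], [0.783, -0.621, -0.037], [-0.034, 0.016, -0.999]]
ft_force: [1.2, 0.1, -5.4]
gripper_width: 0.0122
grip_force: 98.1
```

Emit:
carry_out(
  motion="0 0 -0.15 0 1;0 0 -0.35 0 1;0 0 -0.55 0 1;0 0 -0.75 0 1;0 0 -0.9 0 1;0 0 -1 0 1;0 0 -1 0 1",
)

```text
clock: 6.65
position: [0.5193, 0.046, 0.2988]
ee_rot: [[0.621, 0.784, -0.012], [0.783, -0.621, -0.037], [-0.036, 0.013, -0.999]]
ft_force: [1.2, 0.1, -6.9]
gripper_width: 0.0123
grip_force: 98.3
```

```bash
python3 - <<'E'
from h import *
s=sense();print(s['joint_positions'].round(3))
s,p,d=snap("wrist","w1")
plan([.36,-.45,.36],-38.4-112,6)
E
```

```text
[-0.055  0.057  1.571 -0.037  1.524  0.617]
[-0.815  0.307 -0.07 ] spin 0.415 -> [ 0.492 -0.037  0.308]
[-0.674  0.552 -0.07 ] spin 0.415 -> [ 0.466 -0.119  0.318]
[-0.462  0.739 -0.07 ] spin 0.415 -> [ 0.439 -0.202  0.329]
[-0.201  0.848 -0.07 ] spin 0.415 -> [ 0.413 -0.285  0.339]
[ 0.081  0.868 -0.07 ] spin 0.415 -> [ 0.386 -0.367  0.35 ]
[ 0.354  0.796 -0.07 ] spin 0.415 -> [ 0.36 -0.45  0.36]
```

View pics/w1.png

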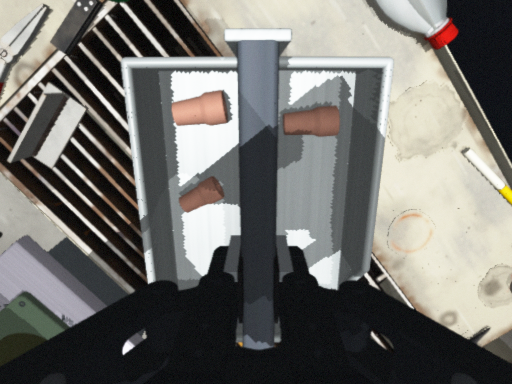

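Emit:
carry_out(
  motion="-0.1 0.04 -0.01 0.06 1;-0.25 0.1 -0.02 0.15 1;-0.43 0.16 -0.03 0.24 1;-0.62 0.23 -0.05 0.33 1;-0.815 0.307 -0.07 0.415 1",
)

```text
clock: 7.12
position: [0.4903, -0.0368, 0.3053]
ee_rot: [[0.841, 0.541, -0.02], [0.541, -0.841, -0.035], [-0.036, 0.019, -0.999]]
ft_force: [0.6, -0.6, -5.6]
gripper_width: 0.0123
grip_force: 98.3
```

Emit:
carry_out(
  motion="-0.17 0.13 -0.02 0.1 1;-0.33 0.27 -0.03 0.2 1;-0.5 0.41 -0.05 0.31 1;-0.674 0.552 -0.07 0.415 1",
)

```text
clock: 7.45
position: [0.464, -0.1196, 0.3159]
ee_rot: [[0.97, 0.242, -0.019], [0.242, -0.97, -0.035], [-0.027, 0.029, -0.999]]
ft_force: [-0.0, -0.0, -6.2]
gripper_width: 0.0123
grip_force: 98.3
```

Emit:
carry_out(
  motion="-0.12 0.18 -0.02 0.1 1;-0.23 0.37 -0.03 0.2 1;-0.35 0.55 -0.05 0.31 1;-0.462 0.739 -0.07 0.415 1",
)

```text
clock: 7.78
position: [0.4375, -0.2021, 0.3263]
ee_rot: [[0.997, -0.081, -0.019], [-0.082, -0.996, -0.033], [-0.016, 0.035, -0.999]]
ft_force: [0.8, -0.9, -6.3]
gripper_width: 0.0119
grip_force: 98.3
```

Emit:
carry_out(
  motion="-0.05 0.21 -0.02 0.1 1;-0.1 0.42 -0.03 0.2 1;-0.15 0.63 -0.05 0.31 1;-0.2 0.848 -0.07 0.415 1",
)

```text
clock: 8.12
position: [0.4114, -0.2846, 0.3366]
ee_rot: [[0.918, -0.396, -0.018], [-0.396, -0.918, -0.033], [-0.004, 0.037, -0.999]]
ft_force: [1.0, -0.2, -6.0]
gripper_width: 0.0125
grip_force: 98.3
```

Emit:
carry_out(
  motion="0.02 0.22 -0.02 0.1 1;0.04 0.43 -0.03 0.2 1;0.06 0.65 -0.05 0.31 1;0.08 0.868 -0.07 0.415 1",
)

```text
clock: 8.45
position: [0.3849, -0.3673, 0.3468]
ee_rot: [[0.743, -0.669, -0.018], [-0.669, -0.742, -0.032], [0.008, 0.036, -0.999]]
ft_force: [0.6, -0.2, -6.7]
gripper_width: 0.0123
grip_force: 98.3
```

Emit:
carry_out(
  motion="0.09 0.2 -0.02 0.1 1;0.18 0.4 -0.03 0.2 1;0.26 0.6 -0.05 0.31 1;0.32 0.73 -0.07 0.38 1;0.354 0.796 -0.07 0.415 1;0.354 0.796 -0.07 0.415 1",
)

```text
clock: 8.95
position: [0.3586, -0.4507, 0.3577]
ee_rot: [[0.491, -0.871, -0.017], [-0.871, -0.491, -0.033], [0.021, 0.031, -0.999]]
ft_force: [-0.2, -0.1, -6.4]
gripper_width: 0.0123
grip_force: 98.2
```

```bash
python3 - <<'E'
from h import *
s=sense();print(s['joint_positions'].round(3))
plan([.22,-.70,.37],-209,4)
E
```

```text
[-1.031  0.132  1.372 -0.032  1.618  1.595]
[ 0.373  0.609 -0.004] spin 0.324 -> [ 0.324 -0.513  0.361]
[ 0.514  0.495 -0.004] spin 0.324 -> [ 0.289 -0.575  0.364]
[ 0.623  0.349 -0.004] spin 0.324 -> [ 0.255 -0.638  0.367]
[ 0.69   0.181 -0.004] spin 0.324 -> [ 0.22 -0.7   0.37]
```

Emit:
carry_out(
  motion="0.09 0.15 0 0.08 1;0.18 0.3 0 0.16 1;0.28 0.45 0 0.24 1;0.373 0.609 0 0.324 1",
)

```text
clock: 9.28
position: [0.3256, -0.5111, 0.3615]
ee_rot: [[0.258, -0.966, -0.015], [-0.966, -0.258, -0.033], [0.028, 0.023, -0.999]]
ft_force: [0.2, 0.2, -6.7]
gripper_width: 0.0123
grip_force: 98.3
```

Emit:
carry_out(
  motion="0.13 0.12 0 0.08 1;0.26 0.25 0 0.16 1;0.38 0.37 0 0.24 1;0.514 0.495 0 0.324 1",
)

```text
clock: 9.62
position: [0.2911, -0.5735, 0.3642]
ee_rot: [[0.007, -1.0, -0.015], [-0.999, -0.006, -0.033], [0.032, 0.015, -0.999]]
ft_force: [-0.1, 0.1, -6.8]
gripper_width: 0.0121
grip_force: 98.3
```

Emit:
carry_out(
  motion="0.15 0.09 0 0.08 1;0.31 0.17 0 0.16 1;0.46 0.26 0 0.24 1;0.623 0.349 0 0.324 1",
)

```text
clock: 9.95
position: [0.2569, -0.6361, 0.3668]
ee_rot: [[-0.245, -0.969, -0.015], [-0.969, 0.246, -0.032], [0.035, 0.006, -0.999]]
ft_force: [-0.5, -0.3, -5.8]
gripper_width: 0.012
grip_force: 98.3
```

Emit:
carry_out(
  motion="0.17 0.05 0 0.08 1;0.34 0.09 0 0.16 1;0.5 0.13 0 0.24 1;0.63 0.16 0 0.3 1;0.69 0.18 0 0.324 1;0.69 0.18 0 0.324 1",
)

```text
clock: 10.45
position: [0.2215, -0.6997, 0.3692]
ee_rot: [[-0.481, -0.877, -0.015], [-0.876, 0.481, -0.033], [0.037, -0.003, -0.999]]
ft_force: [-0.0, 0.9, -6.5]
gripper_width: 0.0122
grip_force: 98.3
```

```bash
python3 - <<'E'
from h import *
s=sense();j=s['joint_positions'];print(j.round(3)); h=np.array([np.cos(j[0]),np.sin(j[0]),0]); print("outward in tool axes",(s['ee_rot'].T@h).round(3))
E
```

```text
[-1.373  0.484  0.901 -0.022  1.726  2.267]
outward in tool axes [ 0.764 -0.644  0.03 ]
```

Emit:
carry_out(
  motion="0.2 -0.17 0 0 1;0.4 -0.34 0 0 1;0.6 -0.5 0 0 1;0.8 -0.67 0 0 1;1 -0.84 0 0 1",
)

```text
clock: 10.87
position: [0.2489, -0.8255, 0.3757]
ee_rot: [[-0.478, -0.878, -0.014], [-0.878, 0.478, -0.035], [0.037, -0.005, -0.999]]
ft_force: [-0.5, -2.4, -4.7]
gripper_width: 0.012
grip_force: 98.4
```

Emit:
carry_out(
  motion="0.3 -0.25 0 0 1;0.6 -0.5 0 0 1;1 -0.84 0 0 1;1 -0.84 0 0 1",
)

```text
clock: 11.2
position: [0.2458, -0.8537, 0.3449]
ee_rot: [[-0.48, -0.877, -0.005], [-0.875, 0.479, -0.067], [0.062, -0.028, -0.998]]
ft_force: [0.3, 0.5, -6.0]
gripper_width: 0.0123
grip_force: 102.6
```

Emit:
carry_out(
  motion="0.3 -0.25 0 0 1;0.6 -0.5 0 0 1;1 -0.84 0 0 1;1 -0.84 0 0 1",
)

```text
clock: 11.53
position: [0.2428, -0.8771, 0.3195]
ee_rot: [[-0.481, -0.877, 0.003], [-0.873, 0.478, -0.1], [0.086, -0.051, -0.995]]
ft_force: [0.0, 0.7, -6.0]
gripper_width: 0.0119
grip_force: 102.6
```

```bash
python3 - <<'E'
from h import *
s=sense();j=s['joint_positions'];print(j.round(3)); h=np.array([np.cos(j[0]),np.sin(j[0]),0]); print("outward in tool axes",(s['ee_rot'].T@h).round(3), "lean",np.degrees(np.arccos(-s['ee_rot'][2,2])).round(1), "downhill in tool", s['ee_rot'][2].round(3))
E
```

```text
[-1.391  0.971  0.227 -0.015  1.845  2.248]
outward in tool axes [ 0.772 -0.628  0.099] lean 5.7 downhill in tool [ 0.086 -0.051 -0.995]
```

Emit:
carry_out(
  motion="1 -0.82 -0.7 0 1;1 -0.82 -0.7 0 1;1 -0.82 -0.7 0 1;1 -0.82 -0.7 0 1",
)

```text
clock: 11.87
position: [0.236, -0.8803, 0.3455]
ee_rot: [[-0.481, -0.876, 0.012], [-0.869, 0.475, -0.135], [0.112, -0.076, -0.991]]
ft_force: [-0.2, -0.1, -6.7]
gripper_width: 0.012
grip_force: 102.6
```

Emit:
carry_out(
  motion="1 -0.82 -0.7 0 1;1 -0.82 -0.7 0 1;1 -0.82 -0.7 0 1;1 -0.82 -0.7 0 1",
)

```text
clock: 12.2
position: [0.2299, -0.8824, 0.3687]
ee_rot: [[-0.482, -0.876, 0.021], [-0.866, 0.472, -0.166], [0.135, -0.098, -0.986]]
ft_force: [-0.7, 0.7, -6.5]
gripper_width: 0.0121
grip_force: 102.6
```

Emit:
carry_out(
  motion="1 -0.82 -0.7 0 1;1 -0.82 -0.7 0 1;1 -0.82 -0.7 0 1;1 -0.82 -0.7 0 1",
)

```text
clock: 12.53
position: [0.2243, -0.8833, 0.3934]
ee_rot: [[-0.482, -0.876, 0.029], [-0.861, 0.468, -0.197], [0.159, -0.12, -0.98]]
ft_force: [0.3, 0.9, -6.2]
gripper_width: 0.012
grip_force: 102.6
```

```bash
python3 - <<'E'
from h import *
s=sense();j=s['joint_positions'];print(j.round(3)); h=np.array([np.cos(j[0]),np.sin(j[0]),0]); print("outward in tool axes",(s['ee_rot'].T@h).round(3), "lean",np.degrees(np.arccos(-s['ee_rot'][2,2])).round(1), "downhill in tool", s['ee_rot'][2].round(3))
E
```

```text
[-1.416e+00  8.920e-01  2.250e-01 -2.000e-03  1.824e+00  2.225e+00]
outward in tool axes [ 0.777 -0.597  0.199] lean 11.5 downhill in tool [ 0.159 -0.12  -0.98 ]
```

Emit:
carry_out(
  motion="1 -0.82 -0.4 0 1;1 -0.82 -0.4 0 1;1 -0.82 -0.4 0 1;1 -0.82 -0.4 0 1",
)

```text
clock: 12.87
position: [0.2206, -0.8924, 0.3991]
ee_rot: [[-0.483, -0.875, 0.036], [-0.856, 0.463, -0.227], [0.182, -0.141, -0.973]]
ft_force: [0.4, -0.0, -6.1]
gripper_width: 0.0122
grip_force: 102.6
```

Emit:
carry_out(
  motion="1 -0.82 -0.4 0 1;1 -0.82 -0.4 0 1;1 -0.82 -0.4 0 1;1 -0.82 -0.4 0 1",
)

```text
clock: 13.2
position: [0.2173, -0.9, 0.4104]
ee_rot: [[-0.484, -0.874, 0.044], [-0.85, 0.458, -0.261], [0.207, -0.164, -0.964]]
ft_force: [-0.8, -0.5, -7.1]
gripper_width: 0.0117
grip_force: 102.6
```

Emit:
carry_out(
  motion="1 -0.85 -0.4 0 1;1 -0.85 -0.4 0 1;1 -0.85 -0.4 0 1;1 -0.85 -0.4 0 1",
)

```text
clock: 13.53
position: [0.216, -0.906, 0.423]
ee_rot: [[-0.485, -0.873, 0.052], [-0.843, 0.451, -0.293], [0.232, -0.186, -0.955]]
ft_force: [0.0, 0.1, -6.0]
gripper_width: 0.0121
grip_force: 102.7
```

Emit:
carry_out(
  motion="1 -0.85 -0.4 0 1;1 -0.85 -0.4 0 1;1 -0.85 -0.4 0 1;1 -0.85 -0.4 0 1",
)

```text
clock: 13.87
position: [0.2145, -0.9109, 0.4376]
ee_rot: [[-0.487, -0.872, 0.06], [-0.835, 0.444, -0.325], [0.257, -0.208, -0.944]]
ft_force: [-0.0, 0.8, -6.8]
gripper_width: 0.0124
grip_force: 102.7
```

Emit:
carry_out(
  motion="1 -0.85 -0.4 0 1;1 -0.85 -0.4 0 1;1 -0.85 -0.4 0 1;1 -0.85 -0.4 0 1",
)

```text
clock: 14.2
position: [0.2131, -0.9145, 0.4543]
ee_rot: [[-0.488, -0.87, 0.067], [-0.826, 0.436, -0.356], [0.281, -0.23, -0.932]]
ft_force: [0.9, -0.1, -6.6]
gripper_width: 0.0124
grip_force: 102.7
```

Emit:
carry_out(
  motion="1 -0.85 -0.4 0 1;1 -0.85 -0.4 0 1;1 -0.85 -0.4 0 1;1 -0.85 -0.4 0 1",
)

```text
clock: 14.53
position: [0.2116, -0.9168, 0.4726]
ee_rot: [[-0.49, -0.868, 0.075], [-0.817, 0.428, -0.388], [0.305, -0.251, -0.919]]
ft_force: [-0.2, -0.2, -6.4]
gripper_width: 0.0123
grip_force: 102.7
```

```bash
python3 - <<'E'
from h import *
s=sense();j=s['joint_positions'];print(j.round(3)); h=np.array([np.cos(j[0]),np.sin(j[0]),0]); print("outward in tool axes",(s['ee_rot'].T@h).round(3), "lean",np.degrees(np.arccos(-s['ee_rot'][2,2])).round(1), "downhill in tool", s['ee_rot'][2].round(3))
a=[snap(n,n+"2")[1] for n in("wrist","side")]
cv2.imwrite("pics/c.png",cv2.resize(np.hstack(a)[:,:,::-1],None,fx=.78,fy=.78)); 
E
```

```text
[-1.444  0.819  0.225  0.025  1.692  2.204]
outward in tool axes [ 0.748 -0.534  0.394] lean 23.3 downhill in tool [ 0.305 -0.251 -0.919]
```

View pics/c.png

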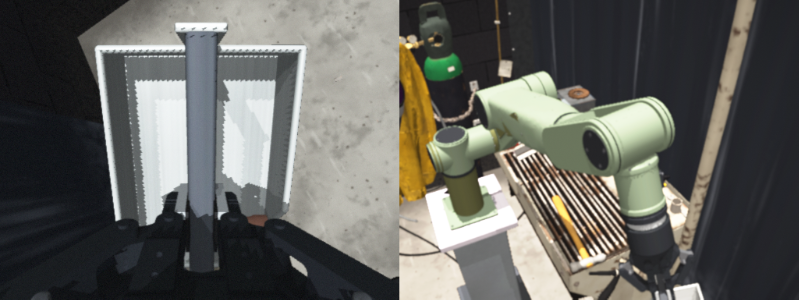

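Emit:
carry_out(
  motion="1 -0.85 -0.3 0.05 1;1 -0.85 -0.3 0.05 1;1 -0.85 -0.3 0.05 1;1 -0.85 -0.3 0.05 1",
)

```text
clock: 14.97
position: [0.2109, -0.9216, 0.4851]
ee_rot: [[-0.525, -0.847, 0.081], [-0.79, 0.45, -0.417], [0.317, -0.283, -0.905]]
ft_force: [-0.6, -0.1, -5.7]
gripper_width: 0.0122
grip_force: 102.7
```

Emit:
carry_out(
  motion="1 -0.9 -0.2 0.05 1;1 -0.9 -0.2 0.05 1;1 -0.9 -0.2 0.05 1;1 -0.9 -0.2 0.05 1",
)

```text
clock: 15.3
position: [0.2096, -0.9292, 0.4939]
ee_rot: [[-0.56, -0.824, 0.088], [-0.762, 0.47, -0.447], [0.326, -0.317, -0.89]]
ft_force: [-0.1, -0.9, -6.4]
gripper_width: 0.012
grip_force: 102.7
```

```bash
python3 - <<'E'
from h import *
s=sense();j=s['joint_positions'];print(j.round(3),np.degrees(np.arccos(-s['ee_rot'][2,2])).round(1),s['ee_rot'][2].round(3))
p=s['position'];R=s['ee_rot']
# foot of dipped corner in tool coords: pinch at bar centre; tool x=-tray x, y=tray y
print("foot", (p+R@[-.09,.07,-.0187+.116]).round(3), [ (p+R@[a,b,.0973])[2].round(3) for a in(-.09,.09) for b in(-.07,.07)])
plan([.40,-.50,.36],None,7)
E
```

```text
[-1.451  0.803  0.226  0.034  1.64   2.277] 27.1 [ 0.326 -0.317 -0.89 ]
foot [ 0.211 -0.871  0.356] [np.float64(0.4), np.float64(0.356), np.float64(0.459), np.float64(0.414)]
[-0.682  0.125 -0.08 ] spin 0.0 -> [ 0.237 -0.868  0.475]
[-0.682  0.125 -0.08 ] spin 0.0 -> [ 0.264 -0.807  0.456]
[-0.682  0.125 -0.08 ] spin 0.0 -> [ 0.291 -0.745  0.437]
[-0.682  0.125 -0.08 ] spin 0.0 -> [ 0.318 -0.684  0.417]
[-0.682  0.125 -0.08 ] spin 0.0 -> [ 0.346 -0.623  0.398]
[-0.682  0.125 -0.08 ] spin 0.0 -> [ 0.373 -0.561  0.379]
[-0.682  0.125 -0.08 ] spin 0.0 -> [ 0.4  -0.5   0.36]
```

```bash
cat >> h.py <<'E'
L1,L2,dl=.4155,.490,.086
def eul(j,R):  # residual rotation const: R = Rz(j1)Ry(j2+j3)Rz(j4)Ry(j5)Rz(j6) C
    return Ro.from_euler('ZYZYZ'[:3],[j[0],j[1]+j[2],j[3]])*Ro.from_euler('YZ',[j[4],j[5]])
E
python3 - <<'E'
from h import *
s=sense(); j=s['joint_positions'];R=Ro.from_matrix(s['ee_rot']);p=s['position']
for sg in(1,-1):
    C=(Ro.from_euler('ZYZ',[j[0],j[1]+j[2],j[3]])*Ro.from_euler('YZ',[j[4],sg*j[5]])).inv()*R
    print(sg,C.as_matrix().round(2).tolist())
rr=L1*np.sin(j[1])+L2*np.sin(j[1]+j[2]); w=np.array([rr*np.cos(j[0])-dl*np.sin(j[0]),rr*np.sin(j[0])+dl*np.cos(j[0])])
Rm=R.as_matrix(); print("wrist xy",w,"lt",(p[:2]-w)/Rm[:2,2]); 
np.save("pics/C.npy",C.as_matrix())
E
```

```text
1 [[0.0, -1.0, 0.0], [1.0, 0.0, 0.0], [-0.0, 0.0, 1.0]]
-1 [[0.99, 0.16, 0.0], [-0.16, 0.99, -0.0], [-0.0, 0.0, 1.0]]
wrist xy [ 0.17135005 -0.70362867] lt [0.43352542 0.50520342]
```

```bash
python3 - <<'E'
from h import *
s=sense(); R=s['ee_rot']; lt,h=.505,.41
C=np.array([[0,-1,0],[1,0,0],[0,0,1.]])
def ik(p):
    w=np.array(p)-lt*R[:,2]; r=np.hypot(w[0],w[1]); j1=np.arctan2(w[1],w[0])-np.arcsin(dl/r); rr=np.sqrt(r*r-dl*dl); z=w[2]-h
    D=np.hypot(rr,z); c3=(D*D-L1**2-L2**2)/(2*L1*L2); j3=np.arccos(np.clip(c3,-1,1)); j2=np.arctan2(rr,z)-np.arctan2(L2*np.sin(j3),L1+L2*np.cos(j3))
    q=Ro.from_matrix(Ro.from_euler('ZY',[j1,j2+j3]).inv().as_matrix()@R@C.T).as_euler('ZYZ')
    return np.round([j1,j2,j3,*q],2)
print(s['joint_positions'].round(2),ik(s['position']))
for p in([.21,-.8,.4],[.21,-.65,.3],[.25,-.6,.3],[.3,-.55,.3],[.3,-.5,.25],[.35,-.5,.25],[.35,-.45,.25],[.4,-.4,.25]): print(p,ik(p))
E
```

```text
[-1.45  0.8   0.23  0.03  1.64  2.28] [-1.46  0.76  0.32  0.04  1.59  2.27]
[0.21, -0.8, 0.4] [-1.43  0.25  1.24  0.03  1.17  2.28]
[0.21, -0.65, 0.3] [-1.39 -0.09  1.81  0.01  0.95  2.33]
[0.25, -0.6, 0.3] [-1.27 -0.16  1.88 -0.06  0.96  2.47]
[0.3, -0.55, 0.3] [-1.11 -0.2   1.91 -0.14  0.98  2.66]
[0.3, -0.5, 0.25] [-1.05 -0.27  2.07 -0.19  0.9   2.75]
[0.35, -0.5, 0.25] [-0.94 -0.18  2.   -0.25  0.91  2.89]
[0.35, -0.45, 0.25] [-0.86 -0.26  2.06 -0.28  0.94  2.97]
[0.4, -0.4, 0.25] [-0.68 -0.22  2.03 -0.36  0.99 -3.09]
```

```bash
python3 - <<'E'
from h import *
for n in("top","side"):
    d=np.load(f"pics/{n}0.npy"); m=viewer.camera_model(n)
    vs,us=np.mgrid[0:384,0:512]; z=d.ravel()
    nn=cv2.undistortPoints(np.stack([us,vs],-1).reshape(-1,1,2).astype(float),np.array(m["K"]),np.array(m["dist_coeffs"]))[:,0]
    X=(np.c_[nn*z[:,None],z,np.ones(len(z))]@np.array(m["cam_to_world"]).T)[z>0,:3]
    print(n)
    for x in np.arange(.5,.05,-.05):
        print("%.2f"%x,[("%5.2f"%np.percentile(X[k,2],98) if (k:=(abs(X[:,0]-x)<.025)&(abs(X[:,1]-y)<.025)).sum()>3 else "  .  ") for y in np.arange(-.25,-.76,-.05)])
s=sense(); plan([.28,-.50,.30],None,6)
E
```

```text
top
0.50 [' 0.00', ' 0.00', ' 0.00', ' 0.00', ' 0.01', '-0.07', '-0.07', '  .  ', '  .  ', '  .  ', '-0.77']
0.45 [' 0.00', ' 0.00', ' 0.00', ' 0.00', ' 0.01', '-0.01', '-0.01', '  .  ', '  .  ', '  .  ', '  .  ']
0.40 [' 0.00', ' 0.00', ' 0.00', ' 0.00', ' 0.01', '-0.00', '-0.00', '  .  ', '  .  ', '  .  ', '  .  ']
0.35 [' 0.02', ' 0.00', ' 0.00', ' 0.00', ' 0.03', ' 0.03', '-0.01', '  .  ', '  .  ', '  .  ', '-0.77']
0.30 [' 0.03', ' 0.03', ' 0.03', ' 0.03', ' 0.04', ' 0.03', '-0.10', '  .  ', '  .  ', '  .  ', '-0.77']
0.25 [' 0.00', ' 0.00', ' 0.01', ' 0.00', ' 0.04', ' 0.03', '  .  ', '  .  ', '  .  ', '  .  ', '  .  ']
0.20 [' 0.00', ' 0.01', ' 0.01', ' 0.01', ' 0.01', '  .  ', '  .  ', '  .  ', '  .  ', '  .  ', '-0.77']
0.15 ['  .  ', '  .  ', '  .  ', '  .  ', '  .  ', '  .  ', '  .  ', '  .  ', '  .  ', '  .  ', '-0.76']
0.10 ['  .  ', '  .  ', '  .  ', '  .  ', '  .  ', '  .  ', '  .  ', '  .  ', '  .  ', '  .  ', '-0.77']
side
0.50 [' 0.00', ' 0.00', ' 0.00', ' 0.00', ' 0.00', '-0.01', '-0.07', '  .  ', '  .  ', '  .  ', '  .  ']
0.45 [' 0.00', ' 0.00', ' 0.00', ' 0.00',
[... 443 characters left out ...]
  ', '  .  ', '  .  ', '  .  ', '  .  ']
0.20 [' 0.00', ' 0.00', ' 0.00', ' 0.00', ' 0.00', '-0.06', '  .  ', '  .  ', '  .  ', '  .  ', '  .  ']
0.15 ['  .  ', '  .  ', '  .  ', '  .  ', '  .  ', '  .  ', '  .  ', '  .  ', '  .  ', '  .  ', '  .  ']
0.10 ['  .  ', '  .  ', '  .  ', '  .  ', '  .  ', '  .  ', '  .  ', '  .  ', '  .  ', '  .  ', '  .  ']
[-0.716  0.342 -0.021] spin 0.0 -> [ 0.221 -0.858  0.462]
[-0.716  0.342 -0.021] spin 0.0 -> [ 0.233 -0.786  0.429]
[-0.716  0.342 -0.021] spin 0.0 -> [ 0.245 -0.715  0.397]
[-0.716  0.342 -0.021] spin 0.0 -> [ 0.257 -0.643  0.365]
[-0.716  0.342 -0.021] spin 0.0 -> [ 0.268 -0.572  0.332]
[-0.716  0.342 -0.021] spin 0.0 -> [ 0.28 -0.5   0.3 ]
```

```bash
python3 - <<'E'
from h import *
plan([.25,-.45,.26],None,7)
E
```

```text
[-0.663  0.38  -0.003] spin 0.0 -> [ 0.215 -0.861  0.46 ]
[-0.663  0.38  -0.003] spin 0.0 -> [ 0.221 -0.792  0.427]
[-0.663  0.38  -0.003] spin 0.0 -> [ 0.227 -0.724  0.394]
[-0.663  0.38  -0.003] spin 0.0 -> [ 0.233 -0.655  0.36 ]
[-0.663  0.38  -0.003] spin 0.0 -> [ 0.238 -0.587  0.327]
[-0.663  0.38  -0.003] spin 0.0 -> [ 0.244 -0.518  0.293]
[-0.663  0.38  -0.003] spin 0.0 -> [ 0.25 -0.45  0.26]
```

Emit:
carry_out(
  motion="-0.06 0.03 0 0 1;-0.15 0.09 0 0 1;-0.26 0.15 0 0 1;-0.4 0.23 0 0 1;-0.53 0.3 0 0 1;-0.663 0.38 0 0 1",
)

```text
clock: 15.8
position: [0.2158, -0.8601, 0.4595]
ee_rot: [[-0.56, -0.824, 0.089], [-0.762, 0.47, -0.446], [0.326, -0.317, -0.89]]
ft_force: [1.2, 1.0, -6.5]
gripper_width: 0.012
grip_force: 102.7
```

Emit:
carry_out(
  motion="-0.13 0.076 0 0 1;-0.26 0.15 0 0 1;-0.4 0.23 0 0 1;-0.53 0.3 0 0 1;-0.663 0.38 0 0 1",
)

```text
clock: 16.22
position: [0.2217, -0.7917, 0.426]
ee_rot: [[-0.56, -0.824, 0.089], [-0.762, 0.47, -0.447], [0.326, -0.318, -0.89]]
ft_force: [0.1, -0.1, -5.2]
gripper_width: 0.012
grip_force: 102.7
```

Emit:
carry_out(
  motion="-0.13 0.076 0 0 1;-0.26 0.15 0 0 1;-0.4 0.23 0 0 1;-0.53 0.3 0 0 1;-0.663 0.38 0 0 1",
)

```text
clock: 16.63
position: [0.2275, -0.7234, 0.3924]
ee_rot: [[-0.56, -0.824, 0.089], [-0.762, 0.469, -0.447], [0.326, -0.318, -0.89]]
ft_force: [-0.4, -0.0, -6.2]
gripper_width: 0.0122
grip_force: 102.7
```

Emit:
carry_out(
  motion="-0.13 0.076 0 0 1;-0.26 0.15 0 0 1;-0.4 0.23 0 0 1;-0.53 0.3 0 0 1;-0.663 0.38 0 0 1",
)

```text
clock: 17.05
position: [0.2334, -0.6551, 0.3589]
ee_rot: [[-0.56, -0.824, 0.089], [-0.761, 0.469, -0.447], [0.327, -0.318, -0.89]]
ft_force: [0.1, -0.9, -5.6]
gripper_width: 0.0119
grip_force: 102.7
```

```bash
python3 - <<'E'
from h import *
s=sense(); print(s['clock'],s['joint_positions'].round(2),s['ee_rot'][2].round(3)); plan([.25,-.45,.26],None,3)
E
```

```text
17.05 [-1.35  0.1   1.47 -0.01  1.1   2.37] [ 0.327 -0.318 -0.89 ]
[-0.659  0.38  -0.007] spin 0.0 -> [ 0.239 -0.587  0.326]
[-0.659  0.38  -0.007] spin 0.0 -> [ 0.244 -0.518  0.293]
[-0.659  0.38  -0.007] spin 0.0 -> [ 0.25 -0.45  0.26]
```

Emit:
carry_out(
  motion="-0.13 0.076 0 0 1;-0.26 0.15 0 0 1;-0.4 0.23 0 0 1;-0.53 0.3 0 0 1;-0.66 0.38 0 0 1",
)

```text
clock: 17.47
position: [0.2391, -0.587, 0.3254]
ee_rot: [[-0.56, -0.824, 0.089], [-0.761, 0.469, -0.447], [0.327, -0.318, -0.89]]
ft_force: [0.3, -0.3, -6.6]
gripper_width: 0.012
grip_force: 102.7
```

Emit:
carry_out(
  motion="-0.13 0.076 0 0 1;-0.26 0.15 0 0 1;-0.4 0.23 0 0 1;-0.53 0.3 0 0 1;-0.66 0.38 0 0 1",
)

```text
clock: 17.88
position: [0.2449, -0.519, 0.2919]
ee_rot: [[-0.56, -0.824, 0.089], [-0.761, 0.469, -0.448], [0.327, -0.319, -0.89]]
ft_force: [0.4, 0.0, -6.4]
gripper_width: 0.0123
grip_force: 102.7
```

Emit:
carry_out(
  motion="-0.13 0.076 0 0 1;-0.26 0.15 0 0 1;-0.4 0.23 0 0 1;-0.51 0.29 0 0 1;-0.6 0.34 0 0 1;-0.64 0.37 0 0 1;-0.66 0.38 0 0 1;-0.66 0.38 0 0 1",
)

```text
clock: 18.55
position: [0.2506, -0.452, 0.2582]
ee_rot: [[-0.56, -0.823, 0.089], [-0.761, 0.469, -0.448], [0.327, -0.319, -0.89]]
ft_force: [1.0, 0.1, -5.4]
gripper_width: 0.0119
grip_force: 102.7
```

```bash
python3 - <<'E'
from h import *
s=sense();j=s['joint_positions'];print(s['clock'],j.round(3),s['ee_rot'][2].round(3))
p=s['position'];R=s['ee_rot']
print([ (p+R@[a,b,.0973]).round(3) for a in(-.09,.09) for b in(-.07,.07)])
P=[snap(n,n+"3")[1] for n in("top","side","wrist")]
m=viewer.camera_model("side"); T=np.linalg.inv(m["cam_to_world"]); print([ (n, cv2.projectPoints(np.array([p+R@[-.087,.067,.09]]),cv2.Rodrigues((I:=np.linalg.inv(viewer.camera_model(n)["cam_to_world"]))[:3,:3])[0],I[:3,3],np.array(viewer.camera_model(n)["K"]),np.array(viewer.camera_model(n)["dist_coeffs"]))[0].ravel().round()) for n in("top","side")])
g=lambda a:cv2.resize(a[:,:,::-1],(400,300))
cv2.imwrite("pics/e.png",np.vstack([np.hstack([g(P[0]),g(P[1])]),np.hstack([g(P[2]),g(P[2][200:,:])])]))
E
```

```text
18.55 [-1.177 -0.223  1.984 -0.114  0.917  2.589] [ 0.327 -0.319 -0.89 ]
[array([ 0.367, -0.46 ,  0.165]), array([ 0.252, -0.394,  0.12 ]), array([ 0.266, -0.597,  0.223]), array([ 0.151, -0.531,  0.179])]
[('top', array([398., 326.])), ('side', array([214., 295.]))]
```

View pics/e.png

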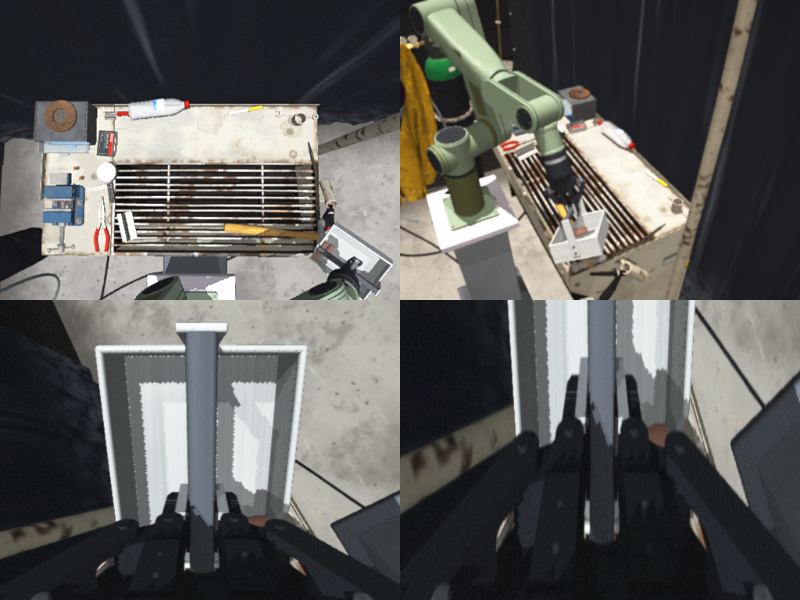

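```bash
python3 - <<'E'
from h import *
a=cv2.imread("pics/side3.png")[255:355,175:275]; b=cv2.imread("pics/top3.png")[280:380,380:480]
g=lambda c:cv2.resize(c,(400,400),interpolation=cv2.INTER_CUBIC)
cv2.imwrite("pics/f.png",np.hstack([g(a),g(b)]))
E
```

```text
(no output)
```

View pics/f.png

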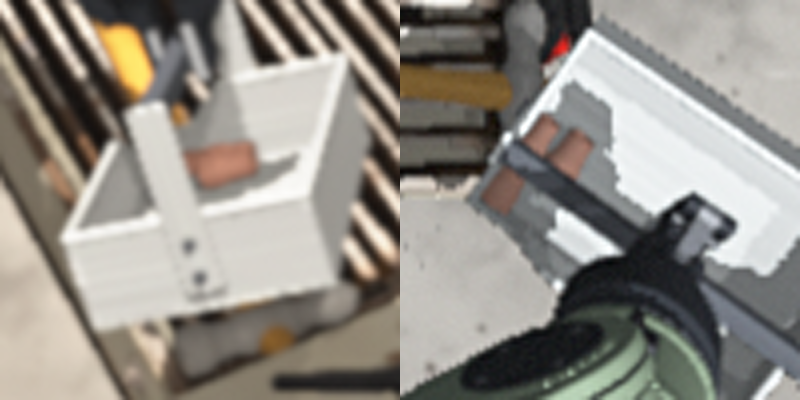

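```bash
cat >> h.py <<'E'
def noz(f):
    s=sense(); R=s['ee_rot'];p=s['position']; o=p+R@[-.087,.067,-.0187+.113]
    im=cv2.imread(f"pics/{f}.png"); d=np.load(f"pics/{f}.npy"); m=viewer.camera_model("top")
    vs,us=np.mgrid[0:384,0:512]; z=d.ravel()
    nn=cv2.undistortPoints(np.stack([us,vs],-1).reshape(-1,1,2).astype(float),np.array(m["K"]),np.array(m["dist_coeffs"]))[:,0]
    X=(np.c_[nn*z[:,None],z,np.ones(len(z))]@np.array(m["cam_to_world"]).T)[:,:3]
    L=(X-o)@R; hsv=cv2.cvtColor(im,cv2.COLOR_BGR2HSV).reshape(-1,3).astype(int)
    inn=(z>0)&(L[:,0]>-.01)&(L[:,0]<.18)&(L[:,1]<.01)&(L[:,1]>-.14)&(L[:,2]<.0)&(L[:,2]>-.05)
    k=inn&((hsv[:,0]<15)|(hsv[:,0]>172))&(hsv[:,1]>60)
    M=k.reshape(384,512).astype(np.uint8); n,lab=cv2.connectedComponents(M)
    for i in range(1,n):
        q=L[lab.ravel()==i]*1000
        if len(q)>4: print(len(q),"x,y from corner mm: mean",q.mean(0).round(),"lo",q.min(0).round(),"hi",q.max(0).round())
E
python3 -c "
from h import *
noz('top3')"
```

```text
124 x,y from corner mm: mean [ 25. -57. -14.] lo [  7. -69. -22.] hi [ 42. -45.  -1.]
66 x,y from corner mm: mean [ 14. -13. -15.] lo [  6. -24. -22.] hi [22. -1. -9.]
```

Emit:
carry_out(
  motion="0 0.05 0 0.03 1;0 0.15 0 0.06 1;0 0.3 0 0.1 1;0 0.5 0 0.15 1;0 0.75 0 0.15 1;0 0.4 0 0.15 1;0 0.05 0 0.15 1;0 -0.1 0 0.15 1;0 -0.2 0 0.15 1;0 -0.2 0 0.15 1",
)

```text
clock: 19.53
position: [0.2679, -0.4627, 0.2657]
ee_rot: [[-0.654, -0.751, 0.09], [-0.7, 0.555, -0.449], [0.288, -0.357, -0.889]]
ft_force: [0.2, 0.2, -6.0]
gripper_width: 0.0119
grip_force: 102.8
```

```bash
python3 - <<'E'
from h import *
s=sense();print(s['clock'],s['joint_positions'].round(3))
snap("top","top4"); noz("top4")
b=cv2.imread("pics/top4.png")[290:350,380:460]
cv2.imwrite("pics/g.png",cv2.resize(b,(640,480),interpolation=cv2.INTER_CUBIC))
E
```

```text
19.5333 [-1.147 -0.184  1.938 -0.129  0.926  2.743]
46 x,y from corner mm: mean [ 15. -63. -12.] lo [  9. -75. -17.] hi [ 22. -51.  -1.]
160 x,y from corner mm: mean [ 30. -21. -16.] lo [  8. -32. -24.] hi [ 56. -10.  -3.]
```

View pics/g.png

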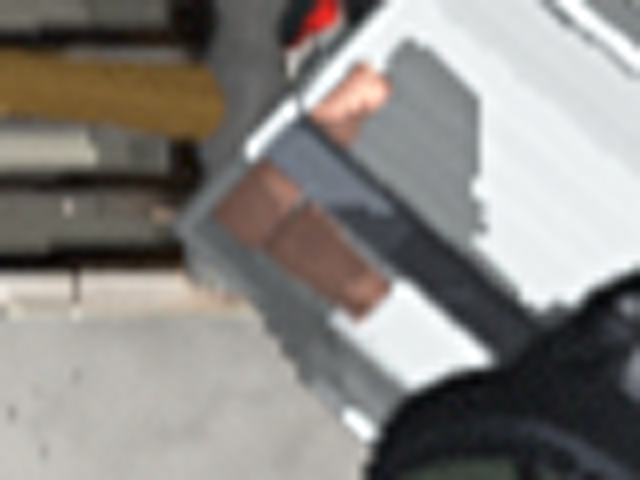

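Emit:
carry_out(
  motion="0.1 0 0 0 1;0.3 0 0 0 1;0.55 0 0 0 1;0.85 0 0 0 1;0.5 0 0 0 1;0.15 0 0 0 1;-0.02 0 0 0 1;-0.1 0 0 0 1;-0.1 0 0 0 1;-0.1 0 0 0 1",
)

```text
clock: 20.42
position: [0.273, -0.4542, 0.2611]
ee_rot: [[-0.653, -0.753, 0.088], [-0.701, 0.556, -0.447], [0.288, -0.353, -0.89]]
ft_force: [-0.3, -0.7, -6.3]
gripper_width: 0.0123
grip_force: 102.2
```

```bash
python3 - <<'E'
from h import *
s=sense();print(s['clock'],s['joint_positions'].round(3))
snap("top","top5"); noz("top5")
b=cv2.imread("pics/top5.png")[290:350,380:460]
cv2.imwrite("pics/i.png",cv2.resize(b,(640,480),interpolation=cv2.INTER_CUBIC))
E
```

```text
20.4167 [-1.125 -0.187  1.949 -0.143  0.924  2.77 ]
36 x,y from corner mm: mean [ 17. -58.  -9.] lo [ 11. -65. -13.] hi [ 23. -50.  -1.]
182 x,y from corner mm: mean [ 31. -13. -14.] lo [ 10. -31. -28.] hi [60.  1. -3.]
```

View pics/i.png

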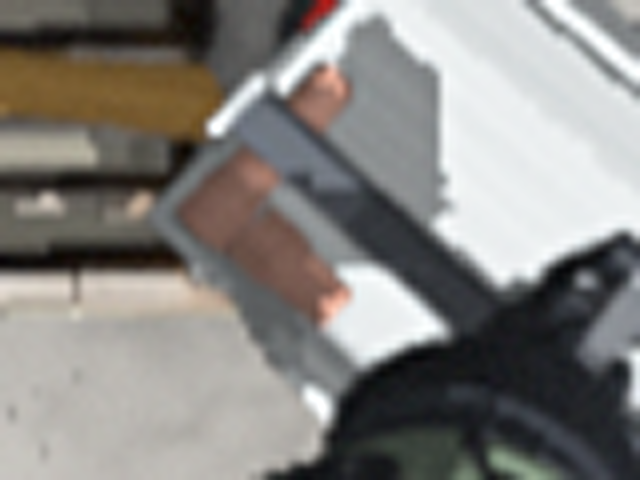

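Emit:
carry_out(
  motion="0 0 0 0 1;0 0 0 0 1;0 0 0 0 1;0 0 0 0 1;0 0 0 0 1;0 0 0 0 1;0 0 0 0 1;0 0 0 0 1",
)

```text
clock: 21.13
position: [0.2735, -0.4545, 0.2614]
ee_rot: [[-0.653, -0.752, 0.089], [-0.7, 0.556, -0.447], [0.287, -0.354, -0.89]]
ft_force: [-0.2, -0.2, -6.6]
gripper_width: 0.0121
grip_force: 102.2
```

```bash
python3 - <<'E'
from h import *
s=sense();print(s['clock'],abs(s['dq']).max(),s['position'].round(3))
snap("top","top6"); noz("top6"); print(hand_in())
E
```

```text
21.1333 0.024597000646988002 [ 0.273 -0.454  0.261]
32 x,y from corner mm: mean [ 18. -58.  -9.] lo [ 12. -66. -15.] hi [ 24. -50.  -2.]
181 x,y from corner mm: mean [ 32. -14. -14.] lo [ 11. -31. -22.] hi [60. -1. -1.]
the job is handed in; nothing more can be done
None
```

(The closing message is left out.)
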